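# Try the telescopic lampshade risers and reject the one that sticks

## Robot

A 6-joint arm with a two-finger parallel gripper is mounted at the origin on the work surface. World frame = base frame: x ahead of the robot, y to its left, z up, the work surface at z = 0. Lengths are in m, angles in rad, forces in N, time in s.
With the tool pointing down it reaches from about 0.25 to 0.775 m from the base axis. Payload 4 kg.
Tool frame: the origin (TCP) lies on the centre line of the jaws, within the pads' length; the fingertips stand 14 mm ahead of it and the grasp point (between the pads) lies 5 mm behind it (manip.tips_ahead is the distance from the TCP to the fingertips, in m); z points along the fingers, x is the direction in which the jaws open and shut, and the axes are right-handed (so a half turn about z gives the same grasp; the last joint's range is limited). The gripper opens to 94 mm and grips with 3 to 60 N. Pads are 16 mm wide; open, the fingers measure 119 mm over their backs; the gripper's body (75 mm by 177 mm) begins 78 mm behind the grasp point.
Start: joints at [-1.389, 0.087, 1.371, -0, 1.684, -0.103], TCP at [0.155, -0.528, 0.22] pointing down, gripper open.
Joint ranges: [-3.1, 3.1], [-0.76, 2.03], [0.27, 2.55], [-1.08, 4.22], [0.17, 2.65], [-2.57, 2.57]. Speed limits (rad/s): [2.79, 2.79, 3.14, 3.14, 3.14, 3.14].

## Interface

Orientations are given as a 3x3 rotation matrix whose columns are the frame's x, y, z axes.
In Python, from cell import manip gives the robot as it stands. The module is installed in compiled form; this text tells all that it offers.
- The arm moves only by the tool move_arm, never from a script. Its argument "plan" is a list of rows, each a list of 7 numbers: the shift along the tool's x, y, z in cm, then the turn, a rotation vector about the tool's x, y, z in degrees, then the closure, from 0 (fully open) to 1 (shut). In form: [[tx, ty, tz, wx, wy, wz, grip], ...]. A call has 1 to 20 rows; each row is the pose to reach, as a shift and turn from the pose commanded when the call began, along the tool's axes at that moment; what a row does not reach only later rows make up. A row lasts 1/10 s, in which the tool goes at most 50 mm and 8.59 degrees, less where a joint would pass 70% of its speed; a pose out of reach is approached as far as the arm can. A call with a gripper value outside its range is refused whole. The fingers move at their own pace and stop on an object; "newtons" is the grip in N (left out, the last holds). Time passes only in rows, so rows that repeat a pose let the fingers close. It gives the time, the measured TCP pose, the force and the opening at its end, in the units of the state.
- manip.observe(): the state, without advancing time (a new reading comes with each control period).
- manip.get_image(name): name is "side" or "top" or "wrist"; returns a dict with "color" (480x640x3 uint8, red, green, blue), "intrinsics" (3x3 intrinsics, pixels), "rvec" (rotation vector, rad) and "tvec" (3), from world to camera coordinates, as OpenCV has them; the wrist camera has in their place "hand_eye" (4x4, takes a point from camera to tool coordinates, whose origin is the TCP and whose axes are the tool frame's). Camera axes: x right, y down, z forward; pixel columns grow to the right and rows downward; lengths in m; the calibration is good to about 2 mm. A picture is of the moment at which its call begins: read the wrist's pose just before it. There is no depth.
- manip.close_job(): hands the job in, once; it reports no verdict.
The state is a dict: "t": time; "qpos": joint angles; "joint_velocities": joint speeds; "joint_torque": joint torques, N m; "ee_pos": TCP position; "orientation": TCP orientation; "force": force on the tool from outside, world axes, zero at the start; "moment": the same for the moment, N m; "width": finger opening in m.
Only numpy, scipy, OpenCV 4.12 (cv2) and the standard library are available. Lean on these libraries where they do the work, as an engineer would, in place of code of your own. Each camera call takes 0.05 s, during which the arm holds its last target.

## Task

Push the cap of each of the three telescopic lampshade risers straight down as far as it will go: two go fully home, one sticks part way. Once all three have been tried, set the one that sticks down upright in the shallow metal reject tray; leave the two sound ones, pushed home, and the solid ball-topped post standing where they are on the board.

Things in the scene. Friction and masses are not known exactly. Their poses are not given: they have to be found in the camera images.
- riser_a_mid (a point): Riser a: loose brass telescopic lampshade riser on the board, about 0.3 kg: foot 54 mm across, 10 mm thick; upright tube 26 mm across, 46 mm tall (grip it there); thin steel rod sliding out of its top with a flat round cap, 28 mm across. This point: on the axis, half-way up the tube, 33 mm above the underside; z up. Tube top 56 mm, cap top 90 mm (rod right out) above the underside
- rod_a (a joint): how far riser a's rod is pushed down (m): 0 right out (cap top 90 mm above the underside). A sound rod slides 0.026 until the cap, 8 mm thick, meets the tube, under 3 to 5 N; a sticking one jams about 0.010 in and goes no further (stop by 15 N). No spring: it stays where left. At the start 0 to 0.005
- riser_b_mid (a point): Riser b: loose brass telescopic lampshade riser on the board, about 0.3 kg: foot 54 mm across, 10 mm thick; upright tube 26 mm across, 46 mm tall (grip it there); thin steel rod sliding out of its top with a flat round cap, 28 mm across. This point: on the axis, half-way up the tube, 33 mm above the underside; z up. Tube top 56 mm, cap top 90 mm (rod right out) above the underside
- rod_b (a joint): how far riser b's rod is pushed down (m): 0 right out (cap top 90 mm above the underside). A sound rod slides 0.026 until the cap, 8 mm thick, meets the tube, under 3 to 5 N; a sticking one jams about 0.010 in and goes no further (stop by 15 N). No spring: it stays where left. At the start 0 to 0.005
- riser_c_mid (a point): Riser c: loose brass telescopic lampshade riser on the board, about 0.3 kg: foot 54 mm across, 10 mm thick; upright tube 26 mm across, 46 mm tall (grip it there); thin steel rod sliding out of its top with a flat round cap, 28 mm across. This point: on the axis, half-way up the tube, 33 mm above the underside; z up. Tube top 56 mm, cap top 90 mm (rod right out) above the underside
- rod_c (a joint): how far riser c's rod is pushed down (m): 0 right out (cap top 90 mm above the underside). A sound rod slides 0.026 until the cap, 8 mm thick, meets the tube, under 3 to 5 N; a sticking one jams about 0.010 in and goes no further (stop by 15 N). No spring: it stays where left. At the start 0 to 0.005
- tray: shallow square open aluminium reject tray, fixed to the table beside the board, 180 x 180 mm outside, walls 4 mm thick and 24 mm high, floor 4 mm thick; empty. Origin: centre of its underside, on the table; x and y along its sides, z up
- post_mid (a point): middle of a loose solid lamp post to be left alone: foot 54 mm across, bulged dark wooden stem, brass ball on top, 75 mm tall; this point is 38 mm above its underside. It and the risers stand roughly in a 110 mm square, in any order, on a fixed plywood board 240 x 240 mm, 10 mm thick; a flat brass nut lies between them
Mind the look-alikes: they are no part of the job. Leave any green or pink look-alike of the part that bears riser_a_mid alone.

How it is judged:
On the way:
1. all three caps have been pushed down as far as they go: the two sound rods within 5 mm of home, the sticking one to within 3 mm of where it jams, before any riser is taken away (value of joint each of rod_a, rod_b, rod_c above 0.007 m and distance of each of riser_a_mid, riser_b_mid, riser_c_mid from where it was at the start of the episode below 0.04 m and (value of joint each of rod_b, rod_c above 0.021 m or value of joint each of rod_a, rod_c above 0.021 m or value of joint each of rod_a, rod_b above 0.021 m)), for 0.2 s.
At the end, for the whole second after the job is handed in: The sticking riser stands upright (within 10 degrees) on the tray's floor; the two sound risers are pushed to within 5 mm of home and stand upright within 40 mm of where they started; the solid post stands upright within 30 mm of where it started (((x of riser_a_mid in the frame of tray between -0.085 and 0.085 m and y of riser_a_mid in the frame of tray between -0.085 and 0.085 m and z of riser_a_mid in the frame of tray below 0.045 m and value of joint each of rod_b, rod_c above 0.021 m and distance of each of riser_b_mid, riser_c_mid from where it was at the start of the episode below 0.04 m) or (x of riser_b_mid in the frame of tray between -0.085 and 0.085 m and y of riser_b_mid in the frame of tray between -0.085 and 0.085 m and z of riser_b_mid in the frame of tray below 0.045 m and value of joint each of rod_a, rod_c above 0.021 m and distance of each of riser_a_mid, riser_c_mid from where it was at the start of the episode below 0.04 m) or (x of riser_c_mid in the frame of tray between -0.085 and 0.085 m and y of riser_c_mid in the frame of tray between -0.085 and 0.085 m and z of riser_c_mid in the frame of tray below 0.045 m and value of joint each of rod_a, rod_b above 0.021 m and distance of each of riser_a_mid, riser_b_mid from where it was at the start of the episode below 0.04 m)) and angle between each of riser_a_mid, riser_b_mid, riser_c_mid, post_mid's own z axis and vertical below 0.17 rad and distance of post_mid from where it was at the start of the episode below 0.03 m); the robot touches nothing.
It fails at once if the solid post is knocked or carried away (more than 30 mm) (distance of post_mid from where it was at the start of the episode above 0.03 m).
It fails at once if a sound riser, already pushed home, is carried or knocked away (more than 40 mm) ((value of joint rod_a above 0.021 m and distance of riser_a_mid from where it was at the start of the episode above 0.04 m) or (value of joint rod_b above 0.021 m and distance of riser_b_mid from where it was at the start of the episode above 0.04 m) or (value of joint rod_c above 0.021 m and distance of riser_c_mid from where it was at the start of the episode above 0.04 m)).
It also fails if it takes over 54 s, if anything falls off the work surface, if the arm or the gripper's body presses on something with over 40 N, if the wrist force passes 120 N, or if a joint passes its speed limit or range.

## Working session

There is one attempt and no reset: what is moved stays moved. The work goes in short steps, Python scripts to look and compute and a tool call to move; the robot and the scene stay as the last step left them, time stands still between calls to the robot, and variables do not carry over. Pictures are saved under pics/ and viewed, and the job is handed in when it is done.

Besides the shell and the picture viewer there is one more tool, called after "Emit:" in YAML: its name, and indented under it one key for each argument. move_arm: Moves the arm, as the interface text tells. Its arguments: {"type":"object","properties":{"plan":{"type":"array","items":{"type":"array","items":{"type":"number"}}},"newtons":{"type":"number"}},"required":["plan"]}

```bash
mkdir -p pics; cat > h.py <<'E'
import cv2,numpy as np
from cell import manip
def grab(n,f):
    s=manip.observe(); d=manip.get_image(n); cv2.imwrite('pics/'+f,d['color'][:,:,::-1]); np.savez('pics/'+f[:-4]+'.npz',**{k:v for k,v in d.items()},ee=s['ee_pos'],R=s['orientation']); return d
E
python3 - <<'E'
from h import *
s=manip.observe(); print({k:np.round(v,3).tolist() for k,v in s.items()})
for n in('top','side','wrist'):
    d=grab(n,n+'0.png'); print(n,[(k,np.round(v,3).tolist()) for k,v in d.items() if k!='color'])
E
```

```text
{'t': 0.0, 'qpos': [-1.389, 0.088, 1.372, -0.0, 1.684, -0.103], 'joint_velocities': [-0.002, 0.001, -0.001, -0.001, -0.0, 0.002], 'joint_torque': [-0.002, -34.018, -30.243, 0.072, 0.033, -0.0], 'ee_pos': [0.154, -0.527, 0.218], 'orientation': [[0.281, -0.96, -0.0], [-0.96, -0.281, 0.002], [-0.002, -0.0, -1.0]], 'force': [-0.171, -1.075, 0.05], 'moment': [-0.017, -0.044, 0.005], 'width': 0.094}
top [('intrinsics', [[620.954, 0.0, 307.566], [0.0, 620.954, 256.969], [0.0, 0.0, 1.0]]), ('rvec', [2.16, -2.139, 0.141]), ('tvec', [-0.046, 0.465, 1.044])]
side [('intrinsics', [[542.825, 0.0, 325.135], [0.0, 542.825, 245.511], [0.0, 0.0, 1.0]]), ('rvec', [0.095, -2.742, 1.49]), ('tvec', [0.46, 0.099, 0.953])]
wrist [('intrinsics', [[429.603, 0.0, 312.167], [0.0, 429.603, 235.458], [0.0, 0.0, 1.0]]), ('hand_eye', [[1.0, 0.0, 0.0, -0.0], [-0.001, 0.974, 0.228, -0.065], [-0.0, -0.228, 0.974, -0.166], [0.0, 0.0, 0.0, 1.0]])]
```

View pics/top0.png

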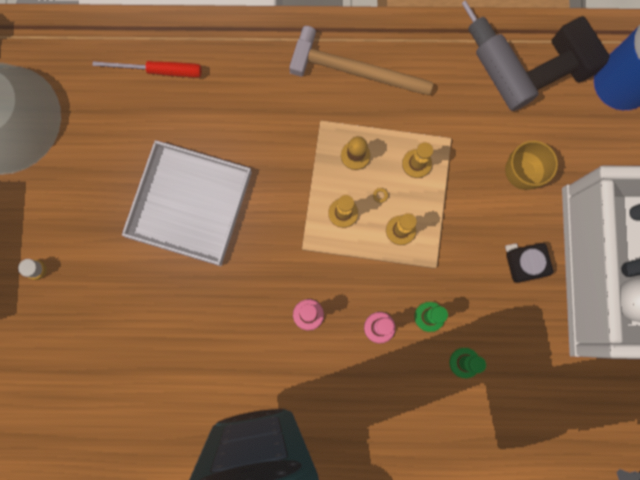

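View pics/side0.png

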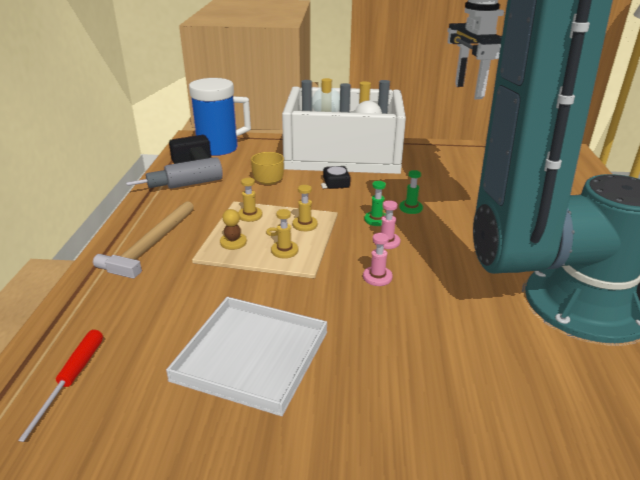

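View pics/wrist0.png

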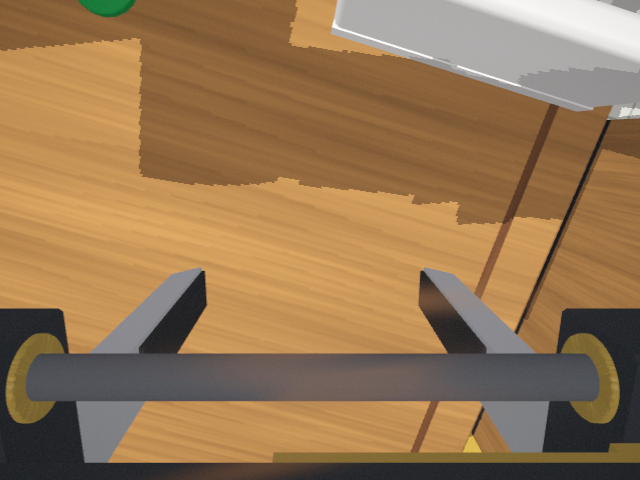

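The top view shows the post's ball at about (357,147) and the riser caps at about (424,151), (345,204) and (406,222). The tray is centred near (188,202). The pink and green look-alikes are off the board. I'll zoom in next.

```bash
python3 - <<'E'
from h import *
a=cv2.imread('pics/top0.png')[110:280,290:470]; cv2.imwrite('pics/z0.png',cv2.resize(a,None,fx=3.5,fy=3.5,interpolation=cv2.INTER_CUBIC))
a=cv2.imread('pics/side0.png')[165:285,190:350]; cv2.imwrite('pics/z1.png',cv2.resize(a,None,fx=4.5,fy=4.5,interpolation=cv2.INTER_CUBIC))
E
```

```text
(no output)
```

View pics/z0.png

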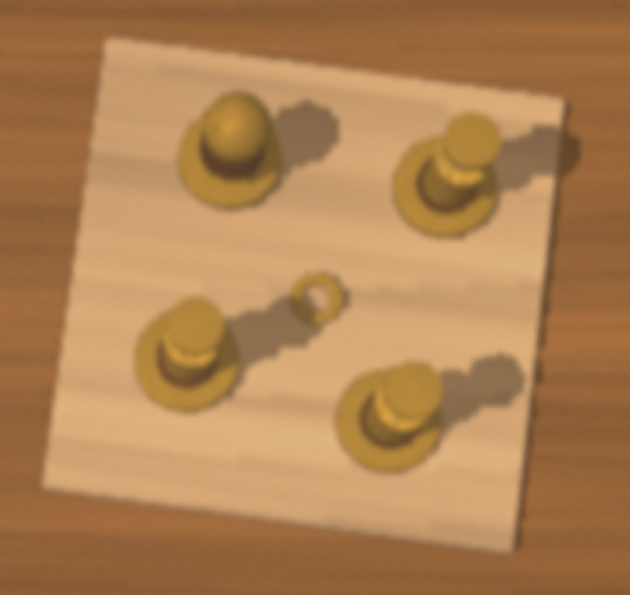

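View pics/z1.png

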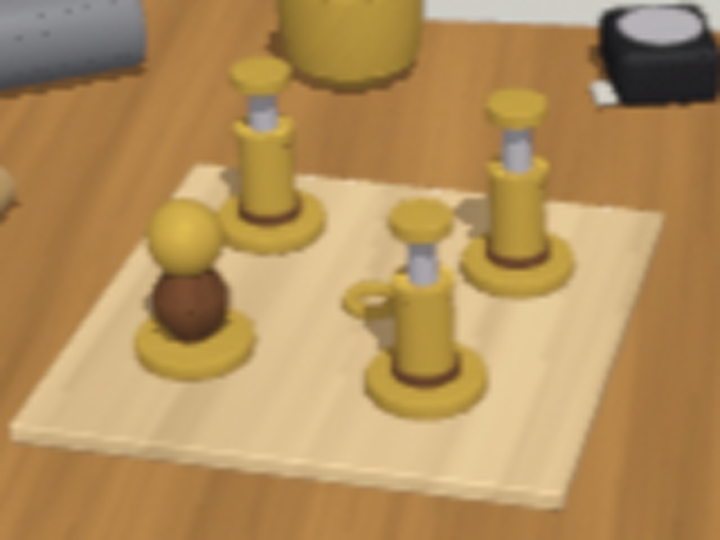

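The zoomed crops confirm it: the post's foot is at about (231,156) and the riser feet are at (446,187), (188,355) and (389,420). The caps are at (472,140), (195,325) and (413,390). Next I'll triangulate these.

```bash
cat >> h.py <<'E'
def onz(d,u,v,z):
    R=cv2.Rodrigues(d['rvec'])[0]; C=-R.T@d['tvec']
    r=R.T@np.linalg.inv(d['intrinsics'])@[u,v,1]; return C+r*(z-C[2])/r[2]
def proj(d,p): return cv2.projectPoints(np.array([p],float),d['rvec'],d['tvec'],d['intrinsics'],None)[0].ravel()
E
python3 - <<'E'
from h import *
t=np.load('pics/top0.npz'); s=np.load('pics/side0.npz')
z=lambda u,v:((u+.5)/3.5+290-.5,(v+.5)/3.5+110-.5)
R=cv2.Rodrigues(t['rvec'])[0]; print('cam',-R.T@t['tvec'])
for n,f in dict(post=(231,156),TR=(446,187),BL=(188,355),BR=(389,420)).items(): print(n,'foot',onz(t,*z(*f),.019).round(4))
for n,f in dict(TR=(472,140),BL=(195,325),BR=(413,390)).items(): print(n,'cap',onz(t,*z(*f),.097).round(4), 'z=.1 vs',onz(t,*z(*f),.09).round(4))
for n,f in dict(ball=(185,238),TR=(261,77),BR=(517,109),BL=(421,220)).items():
    print('side',n,onz(s,f[0]/4.5+190,f[1]/4.5+165,.095).round(4))
for c in [(157,144),(250,170),(221,261),(125,235)]: print('tray',onz(t,*c,.024).round(4))
print('nut',onz(t,*z(320,298),.012).round(3))
E
```

```text
cam [ 0.32091475 -0.04662278  1.09710655]
post foot [ 0.6541 -0.1259  0.019 ]
TR foot [ 0.6387 -0.2357  0.019 ]
BL foot [ 0.55   -0.1042  0.019 ]
BR foot [ 0.5176 -0.2054  0.019 ]
TR cap [ 0.6389 -0.2347  0.097 ] z=.1 vs [ 0.6411 -0.236   0.09  ]
BL cap [ 0.5478 -0.1033  0.097 ] z=.1 vs [ 0.5494 -0.1037  0.09  ]
BR cap [ 0.5177 -0.2053  0.097 ] z=.1 vs [ 0.5191 -0.2064  0.09  ]
side ball [ 0.6396 -0.0772  0.095 ]
side TR [ 0.6355 -0.2252  0.095 ]
side BR [ 0.5156 -0.2033  0.095 ]
side BL [ 0.5457 -0.0999  0.095 ]
tray [0.6681 0.2298 0.024 ]
tray [0.6218 0.0623 0.024 ]
tray [0.4582 0.1091 0.024 ]
tray [0.5025 0.2789 0.024 ]
nut [ 0.582 -0.172  0.012]
```

```bash
cat >> h.py <<'E'
def go(x,y,z):
    s=manip.observe(); R=np.array(s['orientation']); e=np.array(s['ee_pos'])
    print('t',round(s['t'],2),'ee',e.round(4),'w',round(s['width'],4),'F',np.round(s['force'],2)); print('shift cm',(R.T@(np.array([x,y,z])-e)*100).round(2), 'tilt',np.round(R[:,2],4))
E
python3 -c "
from h import *
go(.517,-.205,.15)"
```

```text
t 0.15 ee [ 0.1544 -0.5275  0.2186] w 0.0942 F [-0.7  -0.33  0.92]
shift cm [-20.75 -43.85   6.9 ] tilt [-3.0e-04  1.6e-03 -1.0e+00]
```

Emit:
move_arm:
  plan:
    - [-20.8, -43.9, 2, 0, 0, 0, 1]
    - [-20.8, -43.9, 2, 0, 0, 0, 1]
    - [-20.8, -43.9, 2, 0, 0, 0, 1]
    - [-20.8, -43.9, 2, 0, 0, 0, 1]
    - [-20.8, -43.9, 2, 0, 0, 0, 1]
    - [-20.8, -43.9, 2, 0, 0, 0, 1]
    - [-20.8, -43.9, 2, 0, 0, 0, 1]
    - [-20.8, -43.9, 2, 0, 0, 0, 1]
    - [-20.8, -43.9, 2, 0, 0, 0, 1]
    - [-20.8, -43.9, 2, 0, 0, 0, 1]
    - [-20.8, -43.9, 4, 0, 0, 0, 1]
    - [-20.8, -43.9, 6, 0, 0, 0, 1]
    - [-20.8, -43.9, 6.9, 0, 0, 0, 1]
    - [-20.8, -43.9, 6.9, 0, 0, 0, 1]
    - [-20.8, -43.9, 6.9, 0, 0, 0, 1]
    - [-20.8, -43.9, 6.9, 0, 0, 0, 1]
  newtons: 20

```text
t: 1.75
ee_pos: [0.5179, -0.2056, 0.1519]
orientation: [[0.28, -0.96, 0.002], [-0.96, -0.28, -0.001], [0.002, -0.002, -1.0]]
force: [0.4, -0.2, -0.8]
width: 0.0006
```

```bash
python3 - <<'E'
from h import *
go(.517,-.205,.134)
w=grab('wrist','w1.png');grab('side','s1.png');grab('top','t1.png')
s=manip.observe();T=np.eye(4);T[:3,:3]=s['orientation'];T[:3,3]=s['ee_pos']
def P(p):
    c=np.linalg.inv(T@w['hand_eye'])@np.append(p,1); k=w['intrinsics']@c[:3]; return k[:2]/k[2]
for n,p in dict(BR=(.517,-.205),BL=(.549,-.104),TR=(.638,-.235)).items(): print(n,P((*p,.098)),P((*p,.02)))
print('tipcentre',P(T[:3,3]+.014*T[:3,2]))
E
```

```text
t 1.75 ee [ 0.5179 -0.2056  0.1519] w 0.0006 F [ 0.43 -0.16 -0.79]
shift cm [-0.08  0.07  1.79] tilt [ 0.0021 -0.0012 -1.    ]
BR [311.11475711 260.73109621] [311.1913354  229.49720187]
BL [135.40403014 147.42521717] [181.34835479 144.31393765]
TR [443.02471305  43.13833525] [407.35427244  68.1740977 ]
tipcentre [312.43653011 284.7742384 ]
```

View pics/w1.png

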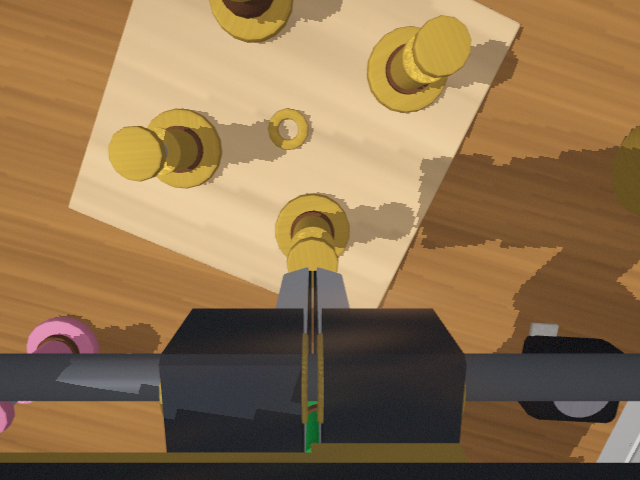

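View pics/s1.png

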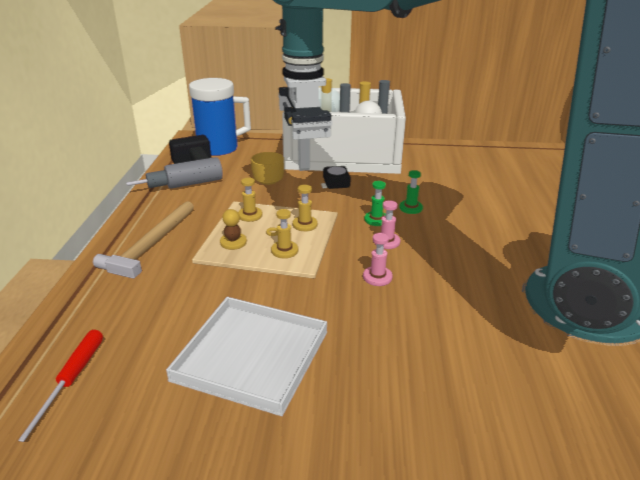

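The wrist view shows BR's foot at (312,230), against a prediction of (311,229). The closed fingertips are directly above its cap. I'll push down in small steps.

Emit:
move_arm:
  plan:
    - [-0.1, 0.1, 3, 0, 0, 0, 1]
    - [-0.1, 0.1, 3.6, 0, 0, 0, 1]
    - [-0.1, 0.1, 4, 0, 0, 0, 1]
    - [-0.1, 0.1, 4.3, 0, 0, 0, 1]
    - [-0.1, 0.1, 4.6, 0, 0, 0, 1]
    - [-0.1, 0.1, 4.6, 0, 0, 0, 1]
    - [-0.1, 0.1, 4.6, 0, 0, 0, 1]

```text
t: 2.6
ee_pos: [0.5167, -0.2045, 0.1047]
orientation: [[0.281, -0.96, 0.002], [-0.96, -0.281, -0.001], [0.001, -0.001, -1.0]]
force: [0.5, -0.0, -0.7]
width: 0.0004
```

Emit:
move_arm:
  plan:
    - [0, 0, 0.3, 0, 0, 0, 1]
    - [0, 0, 0.3, 0, 0, 0, 1]
    - [0, 0, 0.5, 0, 0, 0, 1]
    - [0, 0, 0.5, 0, 0, 0, 1]

```text
t: 3.0
ee_pos: [0.5168, -0.2045, 0.0997]
orientation: [[0.281, -0.96, 0.002], [-0.96, -0.281, -0.001], [0.001, -0.001, -1.0]]
force: [1.1, -0.8, 2.0]
width: 0.0007
```

Emit:
move_arm:
  plan:
    - [0, 0, 0.3, 0, 0, 0, 1]
    - [0, 0, 0.5, 0, 0, 0, 1]

```text
t: 3.2
ee_pos: [0.5168, -0.2045, 0.0947]
orientation: [[0.281, -0.96, 0.002], [-0.96, -0.281, -0.001], [0.001, -0.001, -1.0]]
force: [1.6, -1.5, 3.7]
width: 0.0006
```

```bash
python3 - <<'E'
from h import *
go(.517,-.205,.088)
grab('side','s2.png')
a=cv2.imread('pics/s2.png')[120:285,190:350]; cv2.imwrite('pics/z2.png',cv2.resize(a,None,fx=3.5,fy=3.5,interpolation=cv2.INTER_CUBIC))
E
```

```text
t 3.2 ee [ 0.5168 -0.2045  0.0947] w 0.0006 F [ 1.58 -1.54  3.69]
shift cm [ 0.05 -0.01  0.67] tilt [ 1.6e-03 -8.0e-04 -1.0e+00]
```

View pics/z2.png

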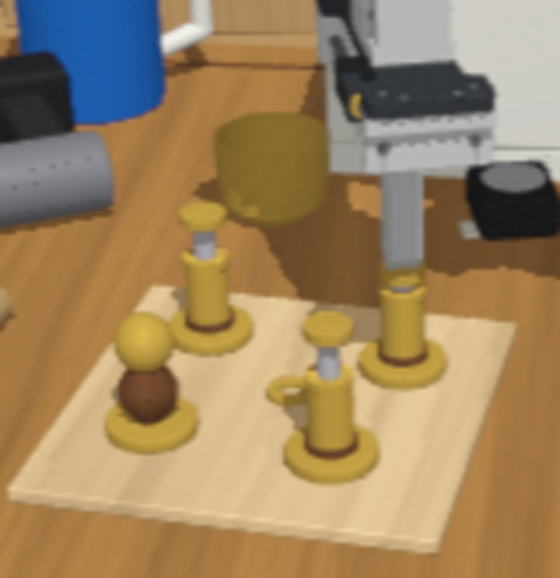

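BR is sliding and is nearly home: the cap is just above its tube at (402,275) in the zoom. I'll finish this push.

Emit:
move_arm:
  plan:
    - [0, 0, 0.3, 0, 0, 0, 1]
    - [0, 0, 0.5, 0, 0, 0, 1]
    - [0, 0, 0.6, 0, 0, 0, 1]
    - [0, 0, 0.6, 0, 0, 0, 1]

```text
t: 3.65
ee_pos: [0.516, -0.2042, 0.0883]
orientation: [[0.281, -0.96, -0.001], [-0.96, -0.281, 0.0], [-0.0, 0.0, -1.0]]
force: [1.9, -1.0, 3.3]
width: 0.0007
```

Emit:
move_arm:
  plan:
    - [0, 0, 0.1, 0, 0, 0, 1]
    - [0, 0, 0.1, 0, 0, 0, 1]

```text
t: 3.85
ee_pos: [0.5161, -0.2043, 0.0882]
orientation: [[0.281, -0.96, -0.0], [-0.96, -0.281, -0.0], [0.0, 0.0, -1.0]]
force: [0.4, 0.1, 7.3]
width: 0.0006
```

BR is home: the tip is at 74 mm and the force is rising at the stop. Next is BL.

Emit:
move_arm:
  plan:
    - [0, 0, -3, 0, 0, 0, 1]
    - [0, 0, -5.2, 0, 0, 0, 1]
    - [0, 0, -5.2, 0, 0, 0, 1]
    - [-4.3, -2.9, -5.2, 0, 0, 0, 1]
    - [-8.7, -5.8, -5.2, 0, 0, 0, 1]
    - [-8.7, -5.8, -5.2, 0, 0, 0, 1]
    - [-8.7, -5.8, -5.2, 0, 0, 0, 1]
    - [-8.7, -5.8, -5.2, 0, 0, 0, 1]
    - [-8.7, -5.8, -5.2, 0, 0, 0, 1]

```text
t: 4.75
ee_pos: [0.5466, -0.1056, 0.1386]
orientation: [[0.279, -0.96, -0.002], [-0.96, -0.279, -0.0], [-0.0, 0.002, -1.0]]
force: [-0.6, -0.2, -0.2]
width: 0.0002
```

```bash
cat >> h.py <<'E'
def wp(w,pts):
    s=manip.observe();T=np.eye(4);T[:3,:3]=s['orientation'];T[:3,3]=s['ee_pos']
    for p in pts:
        c=np.linalg.inv(T@w['hand_eye'])@np.append(p,1); k=w['intrinsics']@c[:3]; print(p,(k[:2]/k[2]).round(1))
E
python3 - <<'E'
from h import *
go(.547,-.105,.104)
w=grab('wrist','w2.png')
wp(w,[(.517,-.205,.074),(.547,-.105,.098),(.547,-.105,.02),(.638,-.235,.02)])
E
```

```text
t 4.75 ee [ 0.5466 -0.1056  0.1386] w 0.0002 F [-0.62 -0.22 -0.2 ]
shift cm [-0.04 -0.06  3.46] tilt [-1.7e-03 -1.0e-04 -1.0e+00]
(0.517, -0.205, 0.074) [460.5 346.1]
(0.547, -0.105, 0.098) [311.2 265.8]
(0.547, -0.105, 0.02) [311.5 231.6]
(0.638, -0.235, 0.02) [541.8 155.3]
```

View pics/w2.png

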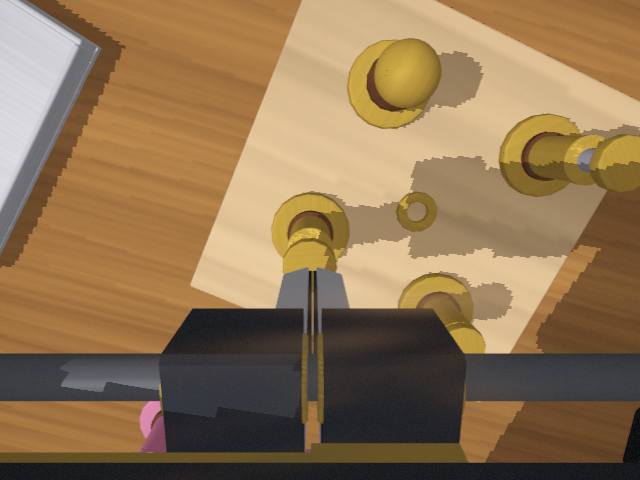

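The wrist view shows BL's foot at (311,230), centred under the tips, so I'll push it now.

Emit:
move_arm:
  plan:
    - [0, 0, 2, 0, 0, 0, 1]
    - [0, 0, 2.6, 0, 0, 0, 1]
    - [0, 0, 2.9, 0, 0, 0, 1]
    - [0, 0, 3.2, 0, 0, 0, 1]
    - [0, 0, 3.4, 0, 0, 0, 1]
    - [0, 0, 3.5, 0, 0, 0, 1]

```text
t: 5.4
ee_pos: [0.5474, -0.1048, 0.1051]
orientation: [[0.281, -0.96, 0.0], [-0.96, -0.281, -0.001], [0.001, -0.0, -1.0]]
force: [-3.5, -0.5, 4.1]
width: 0.0005
```

Emit:
move_arm:
  plan:
    - [0, 0, 0.1, 0, 0, 0, 1]
    - [0, 0, 0.2, 0, 0, 0, 1]

```text
t: 5.6
ee_pos: [0.5475, -0.1047, 0.1028]
orientation: [[0.281, -0.96, 0.0], [-0.96, -0.281, -0.001], [0.001, -0.0, -1.0]]
force: [-1.6, -0.5, 4.5]
width: 0.0004
```

Emit:
move_arm:
  plan:
    - [0, 0, 0.2, 0, 0, 0, 1]
    - [0, 0, 0.3, 0, 0, 0, 1]

```text
t: 5.8
ee_pos: [0.5473, -0.1045, 0.0993]
orientation: [[0.281, -0.96, -0.0], [-0.96, -0.281, -0.0], [0.0, 0.0, -1.0]]
force: [-3.0, -1.3, 4.0]
width: 0.0005
```

Emit:
move_arm:
  plan:
    - [0, 0, 0.2, 0, 0, 0, 1]
    - [0, 0, 0.3, 0, 0, 0, 1]

```text
t: 6.0
ee_pos: [0.5472, -0.1045, 0.0962]
orientation: [[0.281, -0.96, -0.0], [-0.96, -0.281, -0.0], [0.0, 0.0, -1.0]]
force: [-2.6, -0.9, 3.8]
width: 0.0001
```

BL slides as well, so I'll take it to the stop.

Emit:
move_arm:
  plan:
    - [0, 0, 0.3, 0, 0, 0, 1]
    - [0, 0, 0.6, 0, 0, 0, 1]
    - [0, 0, 0.75, 0, 0, 0, 1]
    - [0, 0, 0.75, 0, 0, 0, 1]

```text
t: 6.4
ee_pos: [0.5476, -0.104, 0.0884]
orientation: [[0.281, -0.96, 0.001], [-0.96, -0.281, 0.001], [-0.001, -0.001, -1.0]]
force: [-0.5, 0.1, -1.0]
width: 0.0005
```

Emit:
move_arm:
  plan:
    - [0, 0, 0.1, 0, 0, 0, 1]
    - [0, 0, 0.1, 0, 0, 0, 1]

```text
t: 6.6
ee_pos: [0.5478, -0.104, 0.0883]
orientation: [[0.281, -0.96, 0.001], [-0.96, -0.281, 0.001], [-0.0, -0.001, -1.0]]
force: [-2.4, -0.7, 3.9]
width: 0.0001
```

Emit:
move_arm:
  plan:
    - [0, 0, -3, 0, 0, 0, 1]
    - [0, 0, -5.2, 0, 0, 0, 1]
    - [0, 0, -5.2, 0, 0, 0, 1]
    - [4, -1.3, -5.2, 0, 0, 0, 1]
    - [8, -2.6, -5.2, 0, 0, 0, 1]
    - [12, -4, -5.2, 0, 0, 0, 1]
    - [15.1, -5, -5.2, 0, 0, 0, 1]
    - [15.1, -5, -5.2, 0, 0, 0, 1]
    - [15.1, -5, -5.2, 0, 0, 0, 1]
    - [15.1, -5, -5.2, 0, 0, 0, 1]

```text
t: 7.6
ee_pos: [0.6372, -0.234, 0.1387]
orientation: [[0.282, -0.959, -0.002], [-0.959, -0.282, 0.001], [-0.002, 0.001, -1.0]]
force: [-0.2, 0.1, -0.0]
width: 0.0003
```

```bash
python3 - <<'E'
from h import *
go(.638,-.235,.104)
w=grab('wrist','w3.png')
wp(w,[(.638,-.235,.098),(.638,-.235,.02)])
E
```

```text
t 7.6 ee [ 0.6372 -0.234   0.1387] w 0.0003 F [-0.16  0.08 -0.01]
shift cm [ 0.12 -0.05  3.47] tilt [-0.0016  0.0015 -1.    ]
(0.638, -0.235, 0.098) [314.9 265.6]
(0.638, -0.235, 0.02) [314.3 231.6]
```

View pics/w3.png

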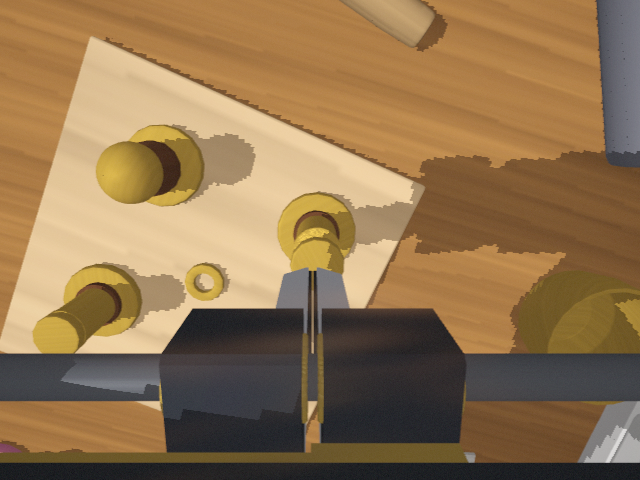

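TR's foot is at (316,230), so I'll shift 1.5 mm along tool x and push.

Emit:
move_arm:
  plan:
    - [0.15, 0, 2, 0, 0, 0, 1]
    - [0.15, 0, 2.6, 0, 0, 0, 1]
    - [0.15, 0, 2.9, 0, 0, 0, 1]
    - [0.15, 0, 3.1, 0, 0, 0, 1]
    - [0.15, 0, 3.3, 0, 0, 0, 1]
    - [0.15, 0, 3.3, 0, 0, 0, 1]

```text
t: 8.25
ee_pos: [0.6384, -0.2366, 0.1082]
orientation: [[0.281, -0.96, 0.001], [-0.96, -0.281, -0.0], [0.001, -0.001, -1.0]]
force: [-1.3, 1.0, 3.7]
width: 0.0002
```

Emit:
move_arm:
  plan:
    - [0, 0, 0.1, 0, 0, 0, 1]
    - [0, 0, 0.1, 0, 0, 0, 1]

```text
t: 8.45
ee_pos: [0.6384, -0.2367, 0.1065]
orientation: [[0.281, -0.96, 0.001], [-0.96, -0.281, -0.0], [0.0, -0.001, -1.0]]
force: [-1.5, 1.4, 3.4]
width: 0.0005
```

Emit:
move_arm:
  plan:
    - [0, 0, 0.1, 0, 0, 0, 1]
    - [0, 0, 0.1, 0, 0, 0, 1]

```text
t: 8.65
ee_pos: [0.6382, -0.2367, 0.1049]
orientation: [[0.281, -0.96, -0.0], [-0.96, -0.281, 0.0], [-0.0, -0.0, -1.0]]
force: [-0.9, 2.2, 2.9]
width: 0.0007
```

Emit:
move_arm:
  plan:
    - [0, 0, 0.1, 0, 0, 0, 1]
    - [0, 0, 0.1, 0, 0, 0, 1]

```text
t: 8.85
ee_pos: [0.6384, -0.2367, 0.1046]
orientation: [[0.281, -0.96, 0.001], [-0.96, -0.281, -0.0], [0.0, -0.001, -1.0]]
force: [-1.9, 1.6, 5.6]
width: 0.0004
```

Emit:
move_arm:
  plan:
    - [0, 0, 0.1, 0, 0, 0, 1]
    - [0, 0, 0.1, 0, 0, 0, 1]

```text
t: 9.05
ee_pos: [0.6386, -0.2367, 0.1047]
orientation: [[0.281, -0.96, 0.001], [-0.96, -0.281, -0.0], [0.001, -0.001, -1.0]]
force: [-3.1, 2.0, 8.2]
width: 0.0006
```

Emit:
move_arm:
  plan:
    - [0, 0, 0.1, 0, 0, 0, 1]
    - [0, 0, 0.1, 0, 0, 0, 1]

```text
t: 9.25
ee_pos: [0.6387, -0.2368, 0.1047]
orientation: [[0.281, -0.96, 0.002], [-0.96, -0.281, -0.001], [0.002, -0.002, -1.0]]
force: [-3.9, 2.6, 10.8]
width: 0.0008
```

TR jams at 10 mm: three further 1 mm steps moved nothing and the force rose to 10.8 N. I'll rise, open to about 60 mm and look.

Emit:
move_arm:
  plan:
    - [0, 0, -3, 0, 0, 0, 1]
    - [0, 0, -5, 0, 0, 0, 1]
    - [0, 0, -5, 0, 0, 0, 0.36]
    - [0, 0, -5, 0, 0, 0, 0.36]
    - [0, 0, -5, 0, 0, 0, 0.36]
    - [0, 0, -5, 0, 0, 0, 0.36]

```text
t: 9.85
ee_pos: [0.6374, -0.2365, 0.1496]
orientation: [[0.281, -0.96, -0.003], [-0.96, -0.281, 0.001], [-0.002, 0.003, -1.0]]
force: [-0.9, -0.0, 0.2]
width: 0.029
```

```bash
python3 - <<'E'
from h import *
go(.6385,-.2355,.042)
w=grab('wrist','w4.png');grab('side','s4.png')
wp(w,[(.6385,-.2355,.09),(.6385,-.2355,.02),(.6385,-.2355,.066)])
a=cv2.imread('pics/s4.png')[120:285,190:350]; a=cv2.resize(a,None,fx=3.5,fy=3.5,interpolation=cv2.INTER_CUBIC);cv2.imwrite('pics/z4.png',a)
E
```

```text
t 9.85 ee [ 0.6374 -0.2365  0.1496] w 0.029 F [-0.87 -0.02  0.16]
shift cm [-0.04 -0.16 10.76] tilt [-0.0033  0.0013 -1.    ]
(0.6385, -0.2355, 0.09) [311.1 253.9]
(0.6385, -0.2355, 0.02) [311.5 227. ]
(0.6385, -0.2355, 0.066) [311.3 243.1]
```

View pics/w4.png

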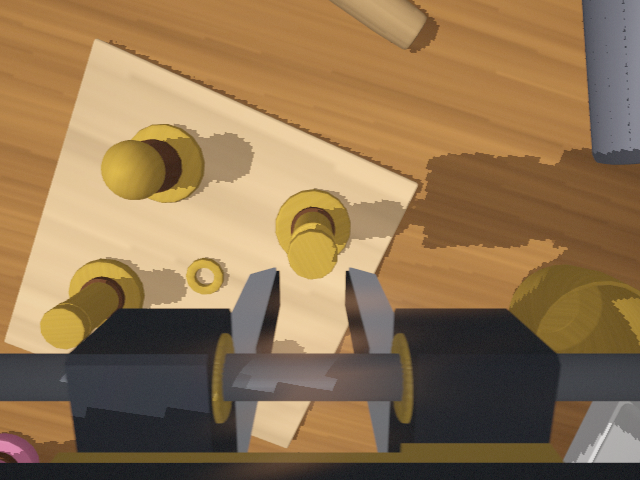

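View pics/z4.png

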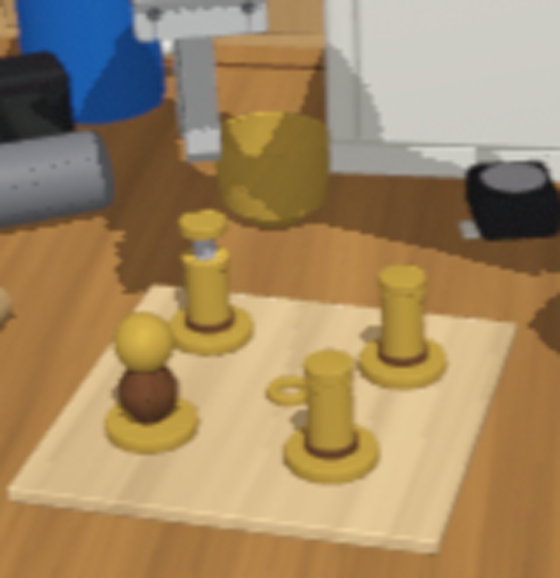

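The side zoom shows the two sound caps home at (402,275) and (330,362), and TR part way at (203,225). The fingers straddle TR's axis, so I'll open, descend and grip.

Emit:
move_arm:
  plan:
    - [0, -0.15, 0, 0, 0, 0, 0.36]
    - [0, -0.15, 0, 0, 0, 0, 0.36]
    - [0, -0.15, 0, 0, 0, 0, 0.36]
    - [0, -0.15, 0, 0, 0, 0, 0.36]
    - [0, -0.15, 2, 0, 0, 0, 0.36]
    - [0, -0.15, 4, 0, 0, 0, 0.36]
    - [0, -0.15, 6, 0, 0, 0, 0.36]
    - [0, -0.15, 8, 0, 0, 0, 0.36]
    - [0, -0.15, 9.6, 0, 0, 0, 0.36]
    - [0, -0.15, 10.6, 0, 0, 0, 0.36]
    - [0, -0.15, 10.6, 0, 0, 0, 0.36]
    - [0, -0.15, 10.6, 0, 0, 0, 0.36]

```text
t: 11.15
ee_pos: [0.6401, -0.2365, 0.0466]
orientation: [[0.281, -0.96, 0.001], [-0.96, -0.281, -0.0], [0.001, -0.001, -1.0]]
force: [0.6, 0.5, 0.5]
width: 0.0598
```

Emit:
move_arm:
  plan:
    - [0, 0, 0, 0, 0, 0, 0.9]
    - [0, 0, 0, 0, 0, 0, 0.9]
    - [0, 0, 0, 0, 0, 0, 0.9]
    - [0, 0, 0, 0, 0, 0, 0.9]
    - [0, 0, 0, 0, 0, 0, 0.9]
    - [0, 0, 0, 0, 0, 0, 0.9]
    - [0, 0, 0, 0, 0, 0, 0.9]
    - [0, 0, 0, 0, 0, 0, 0.9]
  newtons: 25

```text
t: 11.95
ee_pos: [0.6398, -0.2362, 0.0463]
orientation: [[0.281, -0.96, 0.0], [-0.96, -0.281, -0.0], [0.0, -0.0, -1.0]]
force: [-1.6, 0.8, 1.5]
width: 0.0269
```

Gripped at 26.9 mm opening. Now I'll lift and carry it over the tray.

Emit:
move_arm:
  plan:
    - [0, 0, -1, 0, 0, 0, 0.9]
    - [0, 0, -3.5, 0, 0, 0, 0.9]
    - [0, 0, -7, 0, 0, 0, 0.9]
    - [0, 0, -10.5, 0, 0, 0, 0.9]
    - [0, 0, -10.5, 0, 0, 0, 0.9]
    - [0, 0, -10.5, 0, 0, 0, 0.9]

```text
t: 12.55
ee_pos: [0.6397, -0.2365, 0.1509]
orientation: [[0.281, -0.96, 0.001], [-0.96, -0.281, -0.001], [0.001, -0.0, -1.0]]
force: [-0.5, 0.2, -4.0]
width: 0.027
```

Emit:
move_arm:
  plan:
    - [-2, -0.2, 0, 0, 0, 0, 0.9]
    - [-5, -0.5, 0, 0, 0, 0, 0.9]
    - [-9, -0.9, 0, 0, 0, 0, 0.9]
    - [-13, -1.3, 0, 0, 0, 0, 0.9]
    - [-17, -1.6, 0, 0, 0, 0, 0.9]
    - [-21, -2, 0, 0, 0, 0, 0.9]
    - [-25, -2.4, 0, 0, 0, 0, 0.9]
    - [-29, -2.8, 0, 0, 0, 0, 0.9]
    - [-33, -3.2, 0, 0, 0, 0, 0.9]
    - [-37, -3.6, 0, 0, 0, 0, 0.9]
    - [-39.5, -3.8, 0, 0, 0, 0, 0.9]
    - [-41.2, -4, 0, 0, 0, 0, 0.9]
    - [-41.2, -4, 0, 0, 0, 0, 0.9]
    - [-41.2, -4, 0, 0, 0, 0, 0.9]
    - [-41.2, -4, 0, 0, 0, 0, 0.9]

```text
t: 14.05
ee_pos: [0.5624, 0.1689, 0.1502]
orientation: [[0.279, -0.96, -0.001], [-0.96, -0.279, -0.001], [0.001, 0.001, -1.0]]
force: [-0.5, 0.1, -2.9]
width: 0.0267
```

```bash
python3 - <<'E'
from h import *
go(.5625,.17,.042)
grab('wrist','w5.png');grab('side','s5.png')
E
```

```text
t 14.05 ee [0.5624 0.1689 0.1502] w 0.0267 F [-0.54  0.07 -2.87]
shift cm [-0.12 -0.05 10.82] tilt [-0.001  -0.0011 -1.    ]
```

View pics/w5.png

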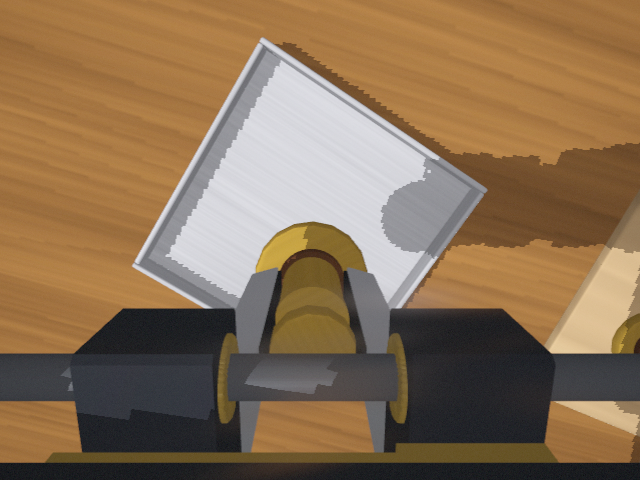

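View pics/s5.png

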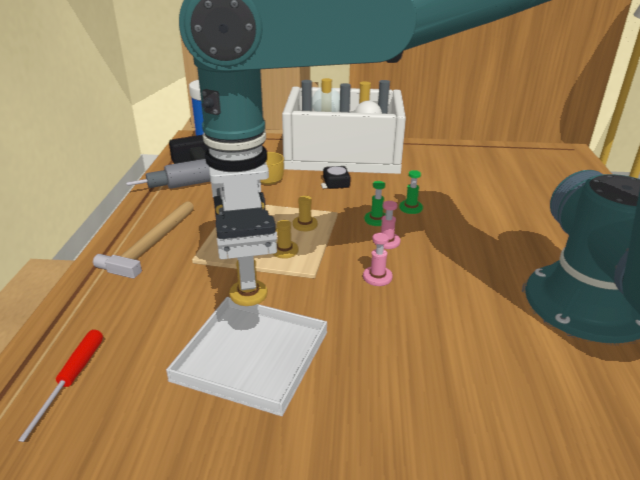

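The riser hangs upright over the tray centre. I'll lower it, stepping the last few millimetres.

Emit:
move_arm:
  plan:
    - [-0.1, 0, 3, 0, 0, 0, 0.9]
    - [-0.1, 0, 6, 0, 0, 0, 0.9]
    - [-0.1, 0, 8.5, 0, 0, 0, 0.9]
    - [-0.1, 0, 10, 0, 0, 0, 0.9]
    - [-0.1, 0, 10.6, 0, 0, 0, 0.9]
    - [-0.1, 0, 10.6, 0, 0, 0, 0.9]
    - [-0.1, 0, 10.6, 0, 0, 0, 0.9]

```text
t: 14.85
ee_pos: [0.5632, 0.1713, 0.0465]
orientation: [[0.281, -0.96, 0.003], [-0.96, -0.281, 0.0], [0.0, -0.003, -1.0]]
force: [0.9, 0.5, -2.4]
width: 0.0272
```

Emit:
move_arm:
  plan:
    - [0, 0, 0.2, 0, 0, 0, 0.9]
    - [0, 0, 0.2, 0, 0, 0, 0.9]
    - [0, 0, 0.2, 0, 0, 0, 0.9]

```text
t: 15.15
ee_pos: [0.5624, 0.1714, 0.0437]
orientation: [[0.281, -0.96, 0.001], [-0.96, -0.281, 0.0], [0.0, -0.001, -1.0]]
force: [0.6, -0.2, -2.6]
width: 0.0269
```

Emit:
move_arm:
  plan:
    - [0, 0, 0.1, 0, 0, 0, 0.9]
    - [0, 0, 0.1, 0, 0, 0, 0.9]
    - [0, 0, 0.1, 0, 0, 0, 0.9]

```text
t: 15.45
ee_pos: [0.562, 0.1713, 0.0419]
orientation: [[0.281, -0.96, -0.0], [-0.96, -0.281, -0.0], [0.0, 0.0, -1.0]]
force: [-0.2, 0.4, -2.9]
width: 0.0273
```

Emit:
move_arm:
  plan:
    - [0, 0, 0.1, 0, 0, 0, 0.9]
    - [0, 0, 0.1, 0, 0, 0, 0.9]
    - [0, 0, 0.1, 0, 0, 0, 0.9]

```text
t: 15.75
ee_pos: [0.562, 0.1713, 0.0408]
orientation: [[0.281, -0.96, -0.0], [-0.96, -0.281, -0.0], [0.0, 0.0, -1.0]]
force: [0.7, -1.5, -2.8]
width: 0.027
```

Emit:
move_arm:
  plan:
    - [0, 0, 0.1, 0, 0, 0, 0.9]
    - [0, 0, 0.1, 0, 0, 0, 0.9]
    - [0, 0, 0.1, 0, 0, 0, 0.9]

```text
t: 16.05
ee_pos: [0.5623, 0.1714, 0.0404]
orientation: [[0.281, -0.96, 0.001], [-0.96, -0.281, 0.0], [-0.0, -0.001, -1.0]]
force: [-0.3, 0.9, -0.1]
width: 0.0268
```

The floor has taken the weight. I'll release and retreat straight up.

Emit:
move_arm:
  plan:
    - [0, 0, 0, 0, 0, 0, 0.4]
    - [0, 0, 0, 0, 0, 0, 0.36]
    - [0, 0, 0, 0, 0, 0, 0.36]
    - [0, 0, 0, 0, 0, 0, 0.36]
    - [0, 0, 0, 0, 0, 0, 0.36]
    - [0, 0, 0, 0, 0, 0, 0.36]
    - [0, 0, 0, 0, 0, 0, 0.36]
    - [0, 0, -1.5, 0, 0, 0, 0.36]
    - [0, 0, -4, 0, 0, 0, 0.36]
    - [0, 0, -8, 0, 0, 0, 0.36]
    - [0, 0, -12, 0, 0, 0, 0.36]
    - [0, 0, -15, 0, 0, 0, 0.36]
    - [0, 0, -15, 0, 0, 0, 0.36]
    - [0, 0, -15, 0, 0, 0, 0.36]

```text
t: 17.45
ee_pos: [0.5624, 0.1714, 0.1915]
orientation: [[0.281, -0.96, 0.003], [-0.96, -0.281, 0.0], [0.0, -0.003, -1.0]]
force: [-1.2, -0.8, -0.1]
width: 0.0604
```

```bash
python3 - <<'E'
from h import *
go(.5625,.17,.19)
grab('wrist','w6.png');grab('side','s6.png');grab('top','t6.png')
E
```

```text
t 17.45 ee [0.5624 0.1714 0.1915] w 0.0604 F [-1.23 -0.83 -0.14]
shift cm [0.14 0.03 0.15] tilt [ 2.8e-03  5.0e-04 -1.0e+00]
```

View pics/w6.png

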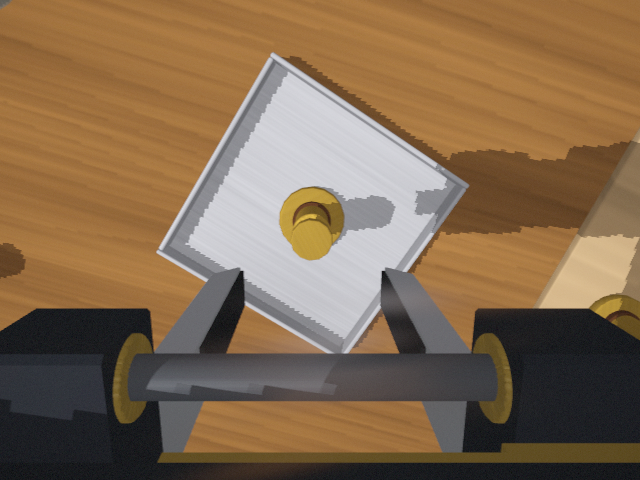

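View pics/s6.png

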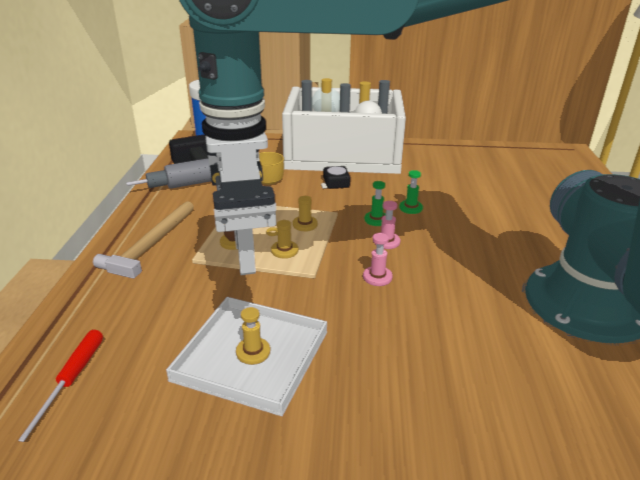

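View pics/t6.png

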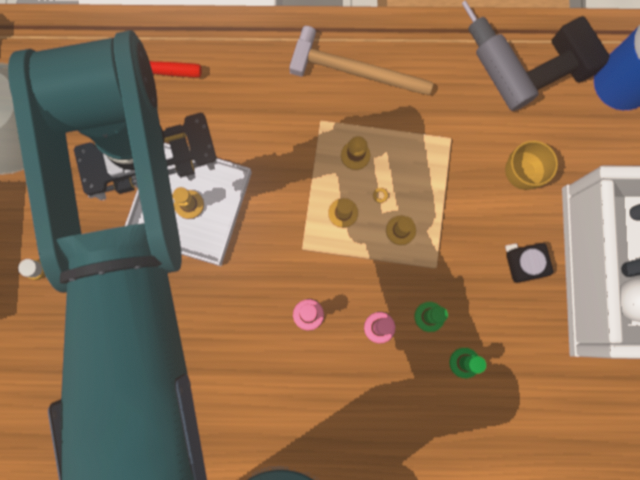

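The rejected riser stands upright in the middle of the tray (wrist view, foot at (311,217)). On the board, the post (356,152) and the two home risers (343,212) and (401,229) are where they started. The gripper is clear of everything, so I'll hand the job in.

```bash
python3 -c "
from h import *
print(manip.close_job())"
```

```text
the job is handed in; nothing more can be done
None
```

The job is done and handed in at about 17.6 s of the 54 s allowed; the interface gave no verdict.

- **Pushing the caps:** The two risers nearer the robot went fully home, with the fingertip stopping about 74 mm above the table and the cap meeting the tube. The far right one jammed about 10 mm in and did not move with the force up to 10.8 N.
- **Rejecting the bad riser:** I gripped the jammed riser by its tube, set it down near the centre of the tray and released it.
- **Last checks:** The last pictures show the rejected riser upright in the tray. The two sound risers are home, and they and the post stand where they started. The gripper was clear of everything and no check failed or disagreed. In the last side view the arm partly hid the post, so I checked its position from the top view.

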